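# Stack the fastener canisters on the keyed tower foot

### The job

Put the two screw canisters away on their tower: the tall one on the foot screwed to the bench and the short one on top of it, each turned until its lugs drop into the notches below so that it sits fully home and upright. Leave the glue bottle, mallet and try square where they are.

Things in the scene. Friction and masses are not known exactly. Their poses are not given: they have to be found in the camera images.
- tower_foot: Foot of the tower, fixed to the bench: round aluminium flange 110 mm across, 6 mm thick, with a hub 60 mm across up to 20 mm height, and clamped on the hub a grey notched collar (see foot_top). The collar was clamped at an arbitrary angle, so the foot's x axis does not tell where its notches point. Nothing turns. Origin: centre of the underside at bench height, on the tower's axis; z up.
- foot_top (a point): On the tower's axis, level with the collar's flat top, 34 mm above the bench. Collar: ring 60 mm outside, 40.7 mm inside, 14 mm high, cut through by 4 notches 90 degrees apart, 12.5 mm wide; their angle is not given: look or feel for it (at most 45 degrees away). A canister centred but unkeyed rests on its lugs with its origin 4 mm below this point; fully home, 12 mm below it.
- tall_canister: Round canister of long screws, upright, 0.34 kg. Clear body 58 mm across; grey ribbed lid 61 mm across, 84 to 100 mm above the origin (grip here). Below: a round pilot 38.6 mm across (tapered tip 30 mm), 12 mm high, on which it stands, and 4 lugs on its own +x, -x, +y, -y: 8.5 mm wide, 22 to 29 mm from the axis, 4 to 12 mm above the origin. Origin: centre of the pilot's underside; z up.
- tall_canister_top (a point): On the tall canister's axis, level with the flat top of the notched ring on its lid, 114 mm above its origin. Ring as on the foot (60 mm outside, 14 mm high, 4 notches 12.5 mm wide), the notches on the canister's own +x, -x, +y, -y axes. The short canister resting unkeyed there has its origin 4 mm below this point; fully home, 12 mm below it.
- short_canister: Round canister of short screws, upright, 0.22 kg. Clear body 58 mm across; grey ribbed lid 61 mm across, 50 to 66 mm above the origin (grip here); notched ring on the lid up to 80 mm. Pilot and 4 lugs underneath exactly as on the tall one, the lugs on its own +x, -x, +y, -y axes. Origin: centre of the pilot's underside; z up along the axis.
- mallet: Wooden mallet lying on the bench, a bystander: head 62 x 130 x 60 mm, handle 26 mm thick, 263 mm long in all. Origin: on the bench below the handle, 34 mm from the head; its x axis runs along the handle towards the head.
- try_square: Carpenter's try square lying flat, a bystander: wooden stock 115 x 26 x 16 mm along its x axis and a steel blade 38 mm wide reaching 163 mm along +y from the stock's centre line. Origin: underside of the stock's centre.
- glue_bottle: White glue bottle standing upright, a bystander, 64 mm across and 170 mm tall. Origin: centre of its underside.
Not all that is in view belongs to the job. What is shaped like the tall_canister but purple or turquoise is not meant.

How it is judged:
At the end, for the whole second after the job is handed in: The tall canister is home on the foot (within 4 mm of its axis, its lugs at least 5.5 mm down in the collar's notches, where 8 mm is fully home) and the short canister is likewise home on the tall one; both upright within 3 degrees and at rest (horizontal distance between tall_canister and foot_top below 0.004 m and z of tall_canister in the frame of foot_top below -0.0095 m and angle between each of tall_canister, short_canister's own z axis and vertical below 0.05 rad and horizontal distance between short_canister and tall_canister_top below 0.004 m and z of short_canister in the frame of tall_canister_top below -0.0095 m and linear speed of each of tall_canister, short_canister below 0.02 m/s); the robot touches nothing.
It fails at once if the mallet is pushed away by more than 30 mm (distance of mallet from where it was at the start of the episode above 0.03 m).
It fails at once if the try square is pushed away by more than 30 mm (distance of try_square from where it was at the start of the episode above 0.03 m).
It fails at once if the glue bottle is pushed away by more than 30 mm or knocked over (distance of glue_bottle from where it was at the start of the episode above 0.03 m or angle between glue_bottle's own z axis and vertical above 0.5 rad).
It also fails if it takes over 67 s, if anything falls off the work surface, if the arm or the gripper's body presses on something with over 40 N, if the wrist force passes 120 N, or if a joint passes its speed limit or range.

### The arm

A 6-joint arm with a two-finger parallel gripper is mounted at the origin on the work surface. World frame = base frame: x ahead of the robot, y to its left, z up, the work surface at z = 0. Lengths are in m, angles in rad, forces in N, time in s.
With the tool pointing down it reaches from about 0.35 to 0.975 m from the base axis. Payload 4.9 kg.
Tool frame: the origin (TCP) lies on the mounting face of the last link; the fingertips stand 173 mm ahead of it and the grasp point (between the pads) lies 155 mm ahead of it; z points along the fingers, y is the line along which they close (so a half turn about z gives the same grasp; the last joint's range is limited). The gripper opens to 85 mm and grips with 20 to 120 N. Pads are 22 mm wide; open, the fingers measure 114 mm over their backs; the gripper's body (76 mm by 85 mm) begins 54 mm behind the grasp point. The pads swing forward as they close: fully open they stand 13 mm farther back than shut.
Start: joints at [1.202, 0.053, 1.613, -0, 1.476, -0.119], TCP at [0.154, 0.606, 0.405] pointing down, gripper open.
Joint ranges: [-3.01, 3.01], [-1.01, 2.22], [0.06, 2.58], [-1.02, 4.17], [0.09, 2.62], [-3.14, 3.14]. Speed limits (rad/s): [2.57, 2.57, 3.14, 3.14, 3.14, 3.14].

### API

Orientations are given as a rotation vector (axis times angle).
In Python, from station import monitor, eyes, finish_job gives the robot as it stands. The module is installed in compiled form; this text tells all that it offers.
- The arm moves only by the tool step_arm, never from a script. Its argument "commands" is a list of rows, each a list of 3 entries, a list of its own where there are three numbers: the opening in per cent of the stroke, from 0 (shut) to 100 (fully open), then the shift along the tool's x, y, z in mm, then the turn about the tool's z in degrees. In form: [[hand, [x, y, z], yaw], ...]. A call has 1 to 12 rows; each row is the pose to reach, as a shift and turn from the pose commanded when the call began, along the tool's axes at that moment; what a row does not reach only later rows make up. A row lasts 1/8 s, in which the tool goes at most 62.5 mm and 10.7 degrees, less where a joint would pass 70% of its speed; a pose out of reach is approached as far as the arm can. A call with a gripper value outside its range is refused whole. The fingers move at their own pace and stop on an object; "squeeze" is the grip in N (left out, the last holds). Time passes only in rows, so rows that repeat a pose let the fingers close. It gives the time, the measured TCP pose, the force, the opening and the grip force at its end, in the units of the state.
- monitor.get_obs(): the state, without advancing time (a new reading comes with each control period).
- eyes.get_image(name): name is "scene" or "top"; returns the picture (420x560x3 uint8, red, green, blue); there is no depth.
- eyes.camera_info(name): a dict with "camera_matrix" (3x3 intrinsics, pixels), "extrinsics" (4x4, takes a point from camera to world coordinates). Camera axes: x right, y down, z forward; pixel columns grow to the right and rows downward; lengths in m; the calibration is good to about 2 mm. A picture is of the moment at which its call begins. camera_info takes no time and is no camera call.
- finish_job(): hands the job in; it is judged then, once.
The state is a dict: "t": time; "q": joint angles; "dq": joint speeds; "effort": joint torques, N m; "tool_pos": TCP position; "tool_rot": TCP orientation; "contact_force": force on the tool from outside, world axes, zero at the start; "wrist_torque": the same for the moment, N m; "opening": finger opening in m; "grip_force": force on a finger pad.
Only numpy, scipy, OpenCV 4.12 (cv2) and the standard library are available. Lean on these libraries where they do the work, as an engineer would, in place of code of your own. Each camera call takes 0.05 s, during which the arm holds its last target. There are 200 camera calls.

## Working session

There is one attempt and no reset: what is moved stays moved. The work goes in short steps, Python scripts to look and compute and a tool call to move; the robot and the scene stay as the last step left them, time stands still between calls to the robot, and variables do not carry over. Pictures are saved under pics/ and viewed, at most 10 in all, crops included, and the job is handed in when it is done.

Besides the shell and the picture viewer there is one more tool, called as a command line: name --argument value ..., lists and objects as JSON in quotes. step_arm: Moves the arm, as the interface text tells. Its arguments: {"type":"object","properties":{"commands":{"type":"array"},"squeeze":{"type":"number"}},"required":["commands"]}

```bash
mkdir -p pics; python3 - <<'E'
from station import monitor, eyes
import cv2,numpy as np
for n in("scene","top"):
    im=eyes.get_image(n); cv2.imwrite(f"pics/{n}0.png",im[:,:,::-1])
    c=eyes.camera_info(n); print(n,np.round(c["camera_matrix"],1).tolist(),np.round(c["extrinsics"],4).tolist())
o=monitor.get_obs(); print(o)
E
```

```text
scene [[399.0, 0.0, 279.7], [0.0, 399.0, 204.2], [0.0, 0.0, 1.0]] [[-0.3224, 0.7737, -0.5453, 1.0389], [0.9465, 0.2558, -0.1967, 0.0976], [-0.0127, -0.5796, -0.8148, 0.777], [0.0, 0.0, 0.0, 1.0]]
top [[485.4, 0.0, 282.1], [0.0, 485.4, 209.8], [0.0, 0.0, 1.0]] [[-0.0492, -0.9759, 0.2126, 0.302], [-0.9988, 0.0488, -0.0073, -0.055], [-0.0032, -0.2127, -0.9771, 1.3701], [0.0, 0.0, 0.0, 1.0]]
{'t': 0.1, 'q': array([ 1.20199053e+00,  5.33111804e-02,  1.61419279e+00,  2.10154455e-05,
        1.47600181e+00, -1.19006429e-01]), 'dq': array([-0.00029326, -0.00151056, -0.00383247, -0.00054685,  0.00198957,
       -0.00073072]), 'effort': array([ 1.57146414e-04, -3.94903386e+01, -3.71362674e+01, -1.70073631e-04,
        3.89346256e-03,  6.90460382e-06]), 'tool_pos': array([0.15441655, 0.60536613, 0.40355147]), 'tool_rot': array([-3.91307411e-01, -3.11663990e+00,  2.90779712e-03]), 'contact_force': array([-0.01593597, -0.43291121, -0.47341271]), 'wrist_torque': array([-0.00161501, -0.06878358,  0.00145916]), 'grip_force': 0.0, 'opening': 0.08566838345624836}
```

View pics/scene0.png

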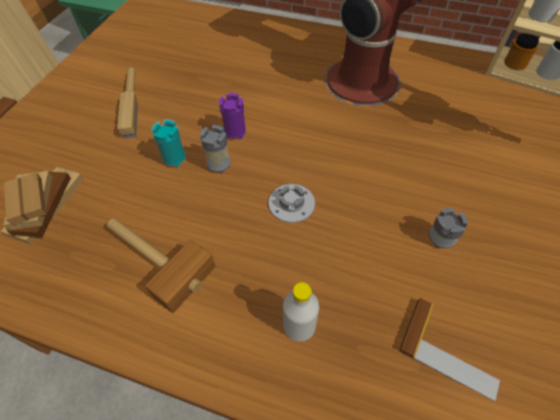

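View pics/top0.png

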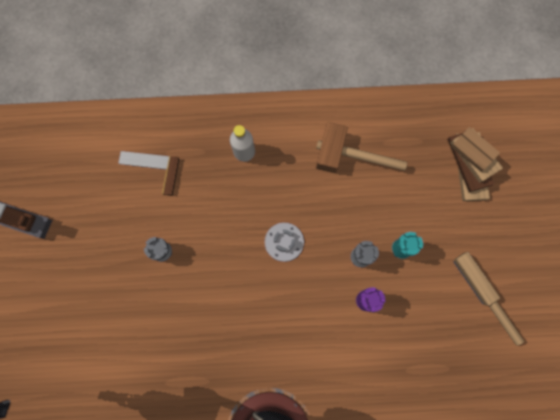

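Scene: tall canister at (215,148), foot (291,200), short (447,228), decoys turquoise (170,143) and purple (233,115). Top: tall (366,254), foot (285,242), short (157,249). Next, close-ups for the notch angles.

```bash
cat > h.py <<'E'
import cv2,numpy as np
from station import eyes
def ray(n,u,v):
    c=eyes.camera_info(n);K=np.array(c["camera_matrix"]);E=np.array(c["extrinsics"])
    return E[:3,3],E[:3,:3]@np.linalg.solve(K,[u,v,1.])
def plane(n,u,v,z):
    o,d=ray(n,u,v); return (o+d*(z-o[2])/d[2])[:2]
def project(n,p):
    c=eyes.camera_info(n);K=np.array(c["camera_matrix"]);E=np.array(c["extrinsics"])
    q=K@(E[:3,:3].T@(np.array(p)-E[:3,3])); return q[:2]/q[2]
def rect(im,n,cx,cy,z,half=.05,N=260):
    "ortho picture of the plane at height z: right = -y world, up = +x world"
    w=np.array([[cx+half,cy+half],[cx+half,cy-half],[cx-half,cy-half],[cx-half,cy+half]])
    src=np.float32([project(n,[*p,z]) for p in w]); dst=np.float32([[0,0],[N,0],[N,N],[0,N]])
    return cv2.warpPerspective(im,cv2.getPerspectiveTransform(src,dst),(N,N),flags=cv2.INTER_CUBIC)
E
python3 - <<'E'
from h import *
A={'foot':((285,242),(291,193),.034),'tall':((366,250),(214,132),.114),'short':((157,246),(449,216),.08)}
ims={n:cv2.imread(f"pics/{n}0.png") for n in("top","scene")}
rows=[[],[]]
for k,(t,s,z) in A.items():
    p=plane("top",*t,z);q=plane("scene",*s,z);print(k,p.round(4),q.round(4))
    for i,(n) in enumerate(("top","scene")): 
        im=rect(ims[n],n,p[0],p[1],z)
        cv2.drawMarker(im,(130,130),(0,0,255),0,8); rows[i].append(im)
cv2.imwrite("pics/c1.png",np.vstack([np.hstack(r) for r in rows]))
E
```

```text
foot [ 0.5009 -0.0685] [ 0.5031 -0.067 ]
tall [ 0.4575 -0.277 ] [ 0.4467 -0.2759]
short [0.5003 0.2749] [0.4902 0.2746]
```

View pics/c1.png

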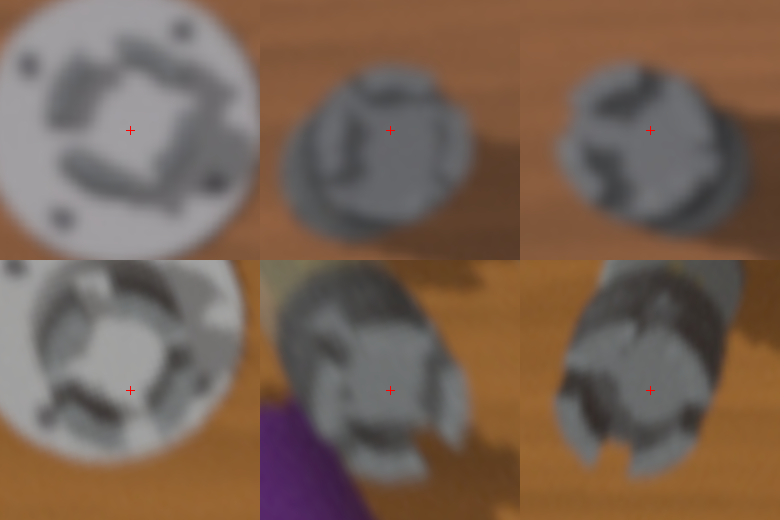

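Rectified crops (2.6 px/mm, up = +x, right = −y): tall ring centred near (393,142), its notches roughly on the diagonals; short ring near (633,138), notch lines about 18° clockwise of the image axes; foot notches unclear. I'll fit the flange and unwrap the rings in polar form.

```bash
python3 - <<'E'
from h import *
ims={n:cv2.imread(f"pics/{n}0.png") for n in("top","scene")}
F=[]
for n,(u,v) in {"top":(285,242),"scene":(291,203)}.items():
    im=ims[n]; hsv=cv2.cvtColor(im,cv2.COLOR_BGR2HSV)
    m=((hsv[...,1]<70)&(hsv[...,2]>70)).astype(np.uint8)
    k,l=cv2.connectedComponents(m); sub=l[v-25:v+25,u-30:u+30]; lab=np.bincount(sub[sub>0]).argmax()
    c=max(cv2.findContours((l==lab).astype(np.uint8),cv2.RETR_EXTERNAL,cv2.CHAIN_APPROX_NONE)[0],key=len)
    h=cv2.convexHull(c)[:,0].astype(float)
    P=np.array([plane(n,*p,.006) for p in h])
    (x,y),r=cv2.minEnclosingCircle(P.astype(np.float32)*1000); e=cv2.fitEllipse(cv2.convexHull((P*1000).astype(np.float32)))
    print(n,x,y,r,np.round(e[0],1),np.round(e[1],1)); F.append(np.array(e[0])/1000)
f=np.mean(F,0); print("foot",f.round(4))
C={'foot':(f,.034),'tall':((.453,-.278),.114),'short':((.4965,.2815),.08)}
out=[]
for k,(c,z) in C.items():
    for n in("top","scene"):
        mx=np.zeros((90,720),np.float32);my=mx.copy()
        for i in range(90):
            for j in range(720):
                r=(.014+.020*i/90);a=np.deg2rad(j/2)
                mx[i,j],my[i,j]=project_(n) if 0 else (0,0)
        R=np.repeat((.014+.020*np.arange(90)/90)[:,None],720,1);T=np.deg2rad(np.arange(720)/2)[None]
        X=np.stack([c[0]+R*np.cos(T),c[1]+R*np.sin(T),np.full_like(R,z)],-1)
        i=__import__("station").eyes.camera_info(n);K=np.array(i["camera_matrix"]);E=np.array(i["extrinsics"])
        q=(X-E[:3,3])@E[:3,:3]@K.T; q=(q[...,:2]/q[...,2:]).astype(np.float32)
        s=cv2.remap(ims[n],q[...,0],q[...,1],cv2.INTER_CUBIC); s=cv2.convertScaleAbs(s,alpha=1.2)
        for j in range(0,720,60): cv2.line(s,(j,0),(j,5),(0,0,255),1)
        out+=[s,np.zeros((6,720,3),np.uint8)]
cv2.imwrite("pics/pol.png",np.vstack(out))
E
```

```text
top 506.3771667480469 -66.17778778076172 56.579315185546875 [506.6 -65.7] [111.6 112.3]
scene 508.79901123046875 -64.48774719238281 56.427249908447266 [508.6 -64.3] [110.4 112.8]
foot [ 0.5076 -0.065 ]
```

View pics/pol.png

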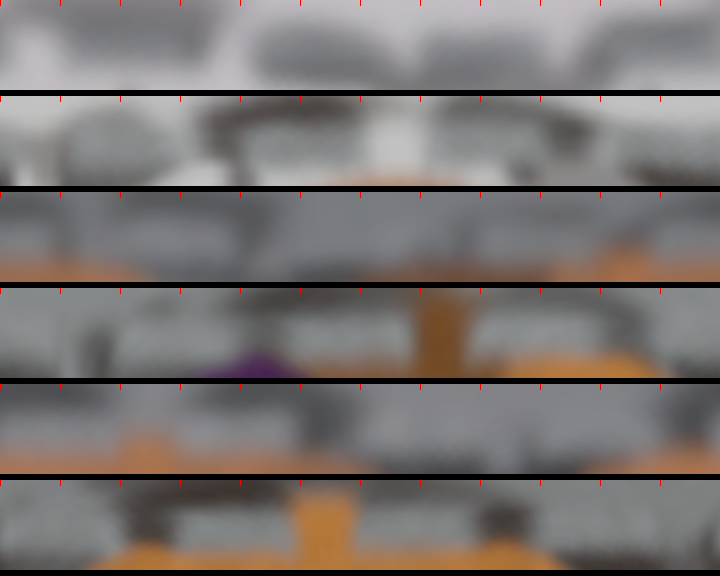

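Notch angles (world, mod 90°): foot ≈ 19° (scene strip gaps at columns 40/220/397/570), tall ≈ 42° (98/265/441/625), short ≈ 72.5° (148/325/503). The foot is at (0.5076, −0.065), with the flange measuring 111 mm as it should. Now I'll move.

```bash
cat > go.py <<'E'
import sys,numpy as np
from scipy.spatial.transform import Rotation as R
from station import monitor
o=monitor.get_obs();M=R.from_rotvec(o["tool_rot"]).as_matrix()
print("t",round(o["t"],2),"pos",o["tool_pos"].round(4),"yhead",round(np.degrees(np.arctan2(M[1,1],M[0,1])),1),"tilt",np.degrees(np.arccos(-M[2,2])).round(2),"q6",o["q"][5].round(2),"open",o["opening"].round(4),"grip",o["grip_force"].round(1),"F",o["contact_force"].round(1),"T",o["wrist_torque"].round(2))
a=list(map(float,sys.argv[1:]))
for i in range(0,len(a),3): print("shift mm",(M.T@(np.array(a[i:i+3])-o["tool_pos"])*1000).round(1))
E
python3 go.py .45 .2 .40  .453 -.278 .40 .453 -.278 .247
```

```text
Traceback (most recent call last):
  File "go.py", line 5, in <module>
    print("t",round(o["t"],2),"pos",o["tool_pos"].round(4),"yhead",round(np.degrees(np.arctan2(M[1,1],M[0,1])),1),"tilt",np.degrees(np.arccos(-M[2,2])).round(2),"q6",o["q"][5].round(2),"open",o["opening"].round(4),"grip",o["grip_force"].round(1),"F",o["contact_force"].round(1),"T",o["wrist_torque"].round(2))
                                                                                                                                                                                                ^^^^^^^^^^^^^^^^^^
AttributeError: 'float' object has no attribute 'round'
```

```bash
sed -i 's/o\["opening"\].round(4)/round(o["opening"],4)/; s/o\["grip_force"\].round(1)/round(o["grip_force"],1)/' go.py
python3 go.py .45 .2 .40  .453 -.278 .40 .453 -.278 .247
```

```text
t 0.1 pos [0.1544 0.6054 0.4036] yhead 75.7 tilt 0.11 q6 -0.12 open 0.0857 grip 0.0 F [-0.  -0.4 -0.5] T [-0.   -0.07  0.  ]
shift mm [-386.6 -319.7    4.1]
shift mm [-507.7 -782.1    4.9]
shift mm [-507.7 -781.8  157.9]
```

step_arm --commands '[[100, [-387, -320, 4], 0], [100, [-387, -320, 4], 0], [100, [-387, -320, 4], 0], [100, [-387, -320, 4], 0], [100, [-387, -320, 4], 0], [100, [-387, -320, 4], 0], [100, [-387, -320, 4], 0], [100, [-387, -320, 4], 0], [100, [-508, -782, 5], 0], [100, [-508, -782, 5], 0], [100, [-508, -782, 5], 0], [100, [-508, -782, 5], 0]]' --squeeze 60

```text
t: 1.6
tool_pos: [0.4508, -0.0503, 0.3999]
tool_rot: [0.391, 3.117, 0.0]
contact_force: [1.0, 0.1, -0.5]
opening: 0.0851
grip_force: 0.0
```

```bash
python3 go.py .453 -.278 .40 .453 -.278 .247
```

```text
t 1.6 pos [ 0.4508 -0.0503  0.3999] yhead 75.7 tilt 0.01 q6 -1.6 open 0.0851 grip 0.0 F [ 1.   0.1 -0.5] T [ 0.03  0.   -0.01]
shift mm [-5.840e+01 -2.201e+02 -1.000e-01]
shift mm [ -58.4 -220.1  152.9]
```

step_arm --commands '[[100, [-58, -220, 0], 0], [100, [-58, -220, 0], 0], [100, [-58, -220, 0], 0], [100, [-58, -220, 0], 0], [100, [-58, -220, 0], 0], [100, [-58, -220, 60], 0], [100, [-58, -220, 60], 0], [100, [-58, -220, 60], 0]]'

```text
t: 2.6
tool_pos: [0.4535, -0.2753, 0.3414]
tool_rot: [0.39, 3.117, -0.001]
contact_force: [-0.3, -1.2, 0.9]
opening: 0.0852
grip_force: 0.0
```

```bash
python3 go.py .453 -.278 .247; python3 - <<'E'
from h import *
a=cv2.cvtColor(eyes.get_image("top"),cv2.COLOR_RGB2BGR)[190:330,300:460];b=cv2.cvtColor(eyes.get_image("scene"),cv2.COLOR_RGB2BGR)[50:190,140:300]
cv2.imwrite("pics/p5.png",cv2.resize(np.hstack([a,b]),(800,350),interpolation=cv2.INTER_CUBIC))
E
```

```text
t 2.6 pos [ 0.4535 -0.2753  0.3414] yhead 75.8 tilt 0.05 q6 -2.01 open 0.0852 grip 0.0 F [-0.3 -1.2  0.9] T [0.03 0.03 0.02]
shift mm [-0.1 -2.7 94.4]
```

View pics/p5.png

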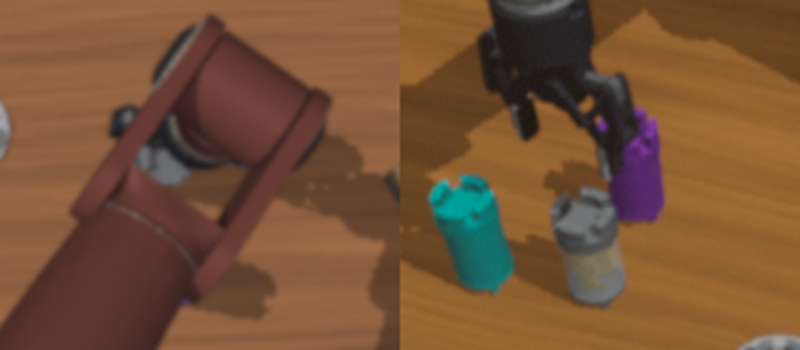

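The gripper is aligned above the grey canister (right view, around (585,245)) and its fingers are clear of both decoys. Next I descend and grip.

step_arm --commands '[[100, [0, -2, 40], 0], [100, [0, -2, 80], 0], [100, [0, -2, 95], 0], [100, [0, -2, 95], 0], [0, [0, -2, 95], 0], [0, [0, -2, 95], 0], [0, [0, -2, 95], 0], [0, [0, -2, 95], 0], [0, [0, -2, 95], 0], [0, [0, -2, 95], 0]]' --squeeze 60

```text
t: 3.95
tool_pos: [0.4537, -0.2785, 0.248]
tool_rot: [0.391, 3.113, -0.003]
contact_force: [0.9, 1.6, 6.8]
opening: 0.0595
grip_force: 64.5
```

```bash
python3 go.py .453 -.278 .36 .5076 -.065 .36
```

```text
t 3.95 pos [ 0.4537 -0.2785  0.248 ] yhead 75.7 tilt 0.27 q6 -2.01 open 0.0595 grip 64.5 F [0.9 1.6 6.8] T [ 0.2  -0.04 -0.02]
shift mm [ 3.00e-01  1.00e-01 -1.12e+02]
shift mm [   0.   220.  -112.3]
```

step_arm --commands '[[0, [0, 0, -40], 0], [0, [0, 0, -70], 0], [0, [0, 50, -70], 0], [0, [0, 100, -70], 8], [0, [0, 150, -70], 16], [0, [0, 200, -70], 23], [0, [0, 220, -70], 23], [0, [0, 220, -70], 23], [0, [0, 220, -70], 23]]'

```text
t: 5.08
tool_pos: [0.5069, -0.0651, 0.3151]
tool_rot: [-1.005, -2.976, 0.001]
contact_force: [0.8, 0.4, -3.7]
opening: 0.0595
grip_force: 66.3
```

```bash
python3 go.py .5076 -.065 .293; python3 - <<'E'
from h import *
a=cv2.cvtColor(eyes.get_image("top"),cv2.COLOR_RGB2BGR)[170:310,210:370];b=cv2.cvtColor(eyes.get_image("scene"),cv2.COLOR_RGB2BGR)[90:230,210:370]
cv2.imwrite("pics/p6.png",cv2.resize(np.hstack([a,b]),(800,350),interpolation=cv2.INTER_CUBIC))
E
```

```text
t 5.08 pos [ 0.5069 -0.0651  0.3151] yhead 52.7 tilt 0.03 q6 -1.19 open 0.0595 grip 66.3 F [ 0.8  0.4 -3.7] T [ 0.03  0.03 -0.02]
shift mm [-0.5  0.5 22.1]
```

View pics/p6.png

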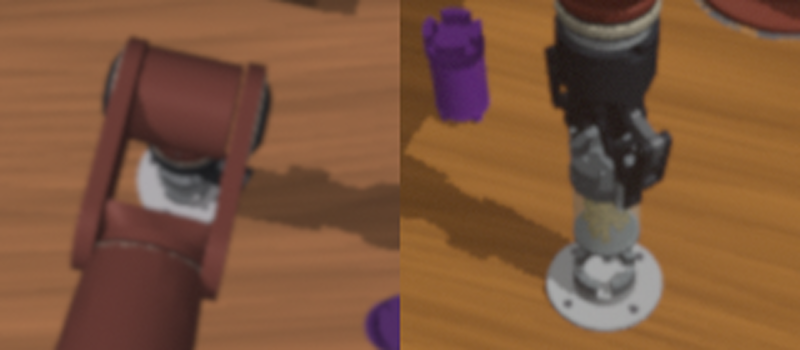

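The canister hangs upright over the foot (right view, around (605,230)), with its pilot roughly centred on the collar. Next I lower it gently.

step_arm --commands '[[0, [0, 0, 20], 0], [0, [0, 0, 26], 0], [0, [0, 0, 32], 0], [0, [0, 0, 36], 0], [0, [0, 0, 39], 0], [0, [0, 0, 39], 0]]'

```text
t: 5.92
tool_pos: [0.5072, -0.0648, 0.2763]
tool_rot: [1.005, 2.976, -0.001]
contact_force: [0.9, -0.2, -3.0]
opening: 0.0594
grip_force: 66.3
```

```bash
python3 go.py
```

```text
t 5.92 pos [ 0.5072 -0.0648  0.2763] yhead 52.7 tilt 0.04 q6 -1.19 open 0.0594 grip 66.3 F [ 0.9 -0.2 -3. ] T [-0.18 -0.01 -0.03]
```

step_arm --commands '[[0, [0, 0, 2], 0], [0, [0, 0, 4], 0], [0, [0, 0, 6], 0], [0, [0, 0, 6], 0]]'

```text
t: 6.42
tool_pos: [0.5072, -0.0647, 0.2704]
tool_rot: [1.005, 2.976, -0.0]
contact_force: [1.0, -1.3, -1.6]
opening: 0.0594
grip_force: 66.3
```

```bash
python3 go.py
```

```text
t 6.42 pos [ 0.5072 -0.0647  0.2704] yhead 52.7 tilt 0.04 q6 -1.19 open 0.0594 grip 66.3 F [ 1.  -1.3 -1.6] T [-0.41 -0.11 -0.02]
```

step_arm --commands '[[0, [0, 0, 1], 0], [0, [0, 0, 2], 0], [0, [0, 0, 3], 0], [0, [0, 0, 3], 0]]'

```text
t: 6.92
tool_pos: [0.5079, -0.065, 0.2703]
tool_rot: [1.004, 2.975, -0.001]
contact_force: [-4.5, 0.5, 11.7]
opening: 0.0593
grip_force: 67.3
```

```bash
python3 go.py
```

```text
t 6.92 pos [ 0.5079 -0.065   0.2703] yhead 52.7 tilt 0.12 q6 -1.19 open 0.0593 grip 67.3 F [-4.5  0.5 11.7] T [-0.46  1.06 -0.08]
```

The tall canister bottomed out at TCP z = 0.2703, which puts its origin at 22 mm: fully home. I'll release and go for the short one.

step_arm --commands '[[0, [0, 0, -3], 0], [100, [0, 0, -3], 0], [100, [0, 0, -3], 0], [100, [0, 0, -3], 0], [100, [0, 0, -3], 0], [100, [0, 0, -50], 0], [100, [0, 0, -100], 0], [100, [0, 0, -110], 0]]'

```text
t: 7.92
tool_pos: [0.508, -0.0649, 0.382]
tool_rot: [1.002, 2.969, 0.001]
contact_force: [-0.4, -0.8, -0.1]
opening: 0.0856
grip_force: 0.0
```

```bash
python3 go.py .4965 .2815 .33 .4965 .2815 .213
```

```text
t 7.92 pos [ 0.508  -0.0649  0.382 ] yhead 52.7 tilt 0.46 q6 -1.19 open 0.0856 grip 0.0 F [-0.4 -0.8 -0.1] T [-0.   -0.04  0.02]
shift mm [219.4 268.4  51.2]
shift mm [220.3 268.  168.2]
```

step_arm --commands '[[100, [220, 268, 0], 0], [100, [220, 268, 0], 0], [100, [220, 268, 0], 0], [100, [220, 268, 0], 0], [100, [220, 268, 0], 0], [100, [220, 268, 0], 0], [100, [220, 268, 70], 0], [100, [220, 268, 70], 0], [100, [220, 268, 70], 0]]'

```text
t: 9.05
tool_pos: [0.4944, 0.2814, 0.3066]
tool_rot: [-1.005, -2.975, 0.002]
contact_force: [1.0, -0.3, -0.4]
opening: 0.0854
grip_force: 0.0
```

```bash
python3 go.py .4965 .2815 .213; python3 - <<'E'
from h import *
t=cv2.cvtColor(eyes.get_image("top"),cv2.COLOR_RGB2BGR);s=cv2.cvtColor(eyes.get_image("scene"),cv2.COLOR_RGB2BGR)
r=[rect(t,"top",.5076,-.065,.136,N=390),rect(s,"scene",.5076,-.065,.136,N=390)]
for i in r: cv2.drawMarker(i,(195,195),(0,0,255),0,8)
a=cv2.resize(np.hstack([t[200:290,110:270],s[150:240,370:530]]),(780,210),interpolation=cv2.INTER_CUBIC)
cv2.imwrite("pics/p7.png",np.vstack([np.hstack(r),a]))
E
```

```text
t 9.05 pos [0.4944 0.2814 0.3066] yhead 52.7 tilt 0.12 q6 -0.53 open 0.0854 grip 0.0 F [ 1.  -0.3 -0.4] T [ 0.   -0.05  0.02]
shift mm [-1.7  1.5 93.6]
```

View pics/p7.png

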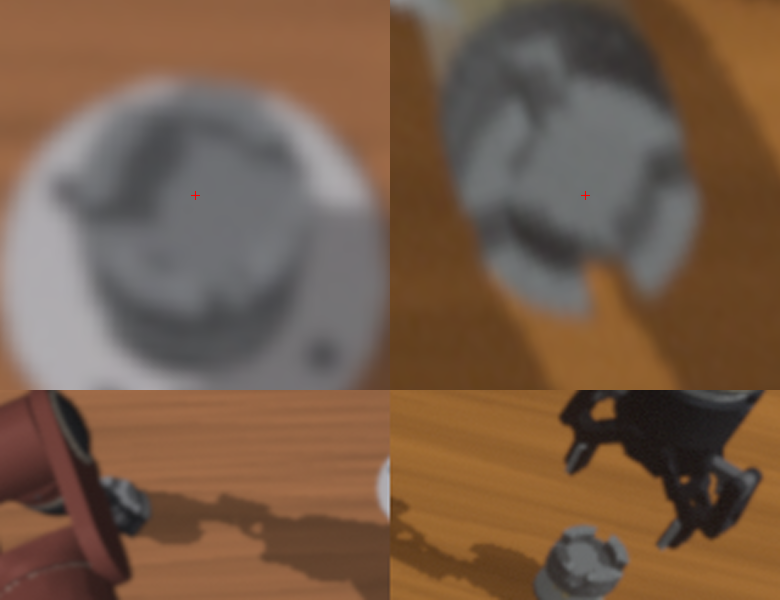

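The tall canister is on the foot, with its ring centred at the cross and one notch at (613,280), which gives ≈19° as planned. The gripper straddles the short canister at lower right. Next: descend and grip.

step_arm --commands '[[100, [-2, 1.5, 40], 0], [100, [-2, 1.5, 80], 0], [100, [-2, 1.5, 93], 0], [100, [-2, 1.5, 93], 0], [0, [-2, 1.5, 93], 0], [0, [-2, 1.5, 93], 0], [0, [-2, 1.5, 93], 0], [0, [-2, 1.5, 93], 0], [0, [-2, 1.5, 93], 0]]' --squeeze 60

```text
t: 10.28
tool_pos: [0.4982, 0.2823, 0.2171]
tool_rot: [1.004, 2.973, 0.004]
contact_force: [-0.7, -1.3, 6.4]
opening: 0.0594
grip_force: 65.6
```

```bash
python3 go.py .5076 -.065 .36
```

```text
t 10.28 pos [0.4982 0.2823 0.2171] yhead 52.7 tilt 0.26 q6 -0.53 open 0.0594 grip 65.6 F [-0.7 -1.3  6.4] T [-0.15  0.11  0.  ]
shift mm [-218.3 -270.  -143.4]
```

step_arm --commands '[[0, [0, 0, -60], 0], [0, [0, 0, -120], 0], [0, [0, 0, -165], 0], [0, [0, 0, -165], 0], [0, [-110, -135, -165], -10], [0, [-110, -135, -165], -20], [0, [-110, -135, -165], -30], [0, [-218, -270, -165], -36], [0, [-218, -270, -165], -36], [0, [-218, -270, -165], -36], [0, [-218, -270, -165], -36], [0, [-218, -270, -165], -36]]'

```text
t: 11.78
tool_pos: [0.5063, -0.0648, 0.3772]
tool_rot: [-0.037, -3.138, -0.002]
contact_force: [0.3, 0.1, -3.4]
opening: 0.0588
grip_force: 67.2
```

```bash
python3 go.py .5078 -.065 .355; python3 - <<'E'
from h import *
a=cv2.cvtColor(eyes.get_image("top"),cv2.COLOR_RGB2BGR)[170:310,210:370];b=cv2.cvtColor(eyes.get_image("scene"),cv2.COLOR_RGB2BGR)[60:230,210:370]
cv2.imwrite("pics/p8.png",np.hstack([cv2.resize(a,(400,350)),cv2.resize(b,(400,350))]))
E
```

```text
t 11.78 pos [ 0.5063 -0.0648  0.3772] yhead 88.7 tilt 0.2 q6 -1.82 open 0.0588 grip 67.2 F [ 0.3  0.1 -3.4] T [ 0.04  0.01 -0.02]
shift mm [-1.6 -0.2 22.2]
```

View pics/p8.png

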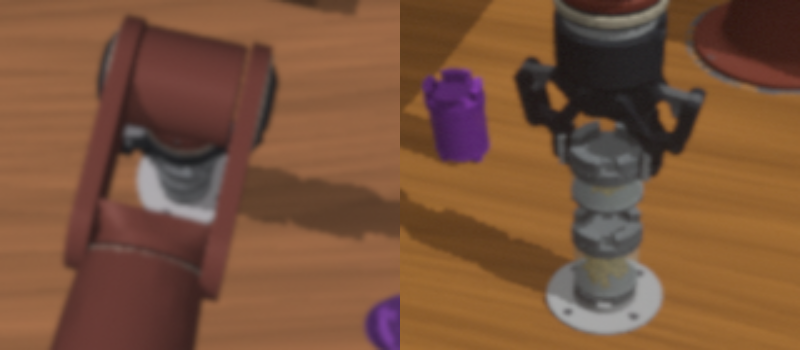

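The short canister hangs centred just above the tall one (right view, around (607,165)). Next I lower it.

step_arm --commands '[[0, [-1.5, 0, 10], -0.5], [0, [-1.5, 0, 17], -0.5], [0, [-1.5, 0, 23], -0.5], [0, [-1.5, 0, 27], -0.5], [0, [-1.5, 0, 30], -0.5], [0, [-1.5, 0, 30], -0.5]]'

```text
t: 12.62
tool_pos: [0.5083, -0.0651, 0.3494]
tool_rot: [0.022, 3.141, 0.0]
contact_force: [0.1, 0.9, -3.2]
opening: 0.0591
grip_force: 67.4
```

```bash
python3 go.py
```

```text
t 12.62 pos [ 0.5083 -0.0651  0.3494] yhead 89.2 tilt 0.03 q6 -1.83 open 0.0591 grip 67.4 F [ 0.1  0.9 -3.2] T [ 0.17 -0.06 -0.03]
```

step_arm --commands '[[0, [0, 0, 2], 0], [0, [0, 0, 4], 0], [0, [0, 0, 6], 0], [0, [0, 0, 6], 0]]'

```text
t: 13.12
tool_pos: [0.5081, -0.065, 0.3427]
tool_rot: [-0.022, -3.141, -0.0]
contact_force: [-0.5, 0.9, -3.6]
opening: 0.0592
grip_force: 67.4
```

```bash
python3 go.py
```

```text
t 13.12 pos [ 0.5081 -0.065   0.3427] yhead 89.2 tilt 0.05 q6 -1.83 open 0.0592 grip 67.4 F [-0.5  0.9 -3.6] T [ 0.13 -0.05  0.08]
```

step_arm --commands '[[0, [0, 0, 2], 0], [0, [0, 0, 3], 0], [0, [0, 0, 4], 0], [0, [0, 0, 5], 0], [0, [0, 0, 5], 0]]'

```text
t: 13.75
tool_pos: [0.509, -0.0646, 0.3414]
tool_rot: [0.022, 3.139, 0.003]
contact_force: [-2.8, 5.9, 11.0]
opening: 0.059
grip_force: 68.8
```

```bash
python3 go.py
```

```text
t 13.75 pos [ 0.509  -0.0646  0.3414] yhead 89.2 tilt 0.21 q6 -1.83 open 0.059 grip 68.8 F [-2.8  5.9 11. ] T [ 1.45  0.55 -0.  ]
```

Home: TCP z = 0.3414 against 0.341 expected. I'll relax, release and retreat.

step_arm --commands '[[0, [0, 0, -4], 0], [100, [0, 0, -4], 0], [100, [0, 0, -4], 0], [100, [0, 0, -4], 0], [100, [0, 0, -4], 0], [100, [0, 0, -50], 0], [100, [0, 0, -100], 0], [100, [-20, 180, -100], 0], [100, [-20, 180, -100], 0], [100, [-20, 180, -100], 0], [100, [-20, 180, -100], 0], [100, [-20, 180, -100], 0]]'

```text
t: 15.25
tool_pos: [0.5308, 0.1146, 0.438]
tool_rot: [-0.021, -3.141, 0.001]
contact_force: [-0.5, -1.0, -0.3]
opening: 0.0856
grip_force: 0.0
```

```bash
python3 go.py; python3 - <<'E'
from h import *
a=cv2.cvtColor(eyes.get_image("top"),cv2.COLOR_RGB2BGR)[170:310,210:370];b=cv2.cvtColor(eyes.get_image("scene"),cv2.COLOR_RGB2BGR)[90:230,210:370]
cv2.imwrite("pics/p9.png",cv2.resize(np.hstack([a,b]),(800,350),interpolation=cv2.INTER_CUBIC))
E
```

```text
t 15.25 pos [0.5308 0.1146 0.438 ] yhead 89.2 tilt 0.04 q6 -1.48 open 0.0856 grip 0.0 F [-0.5 -1.  -0.3] T [-0.05  0.01 -0.03]
```

View pics/p9.png

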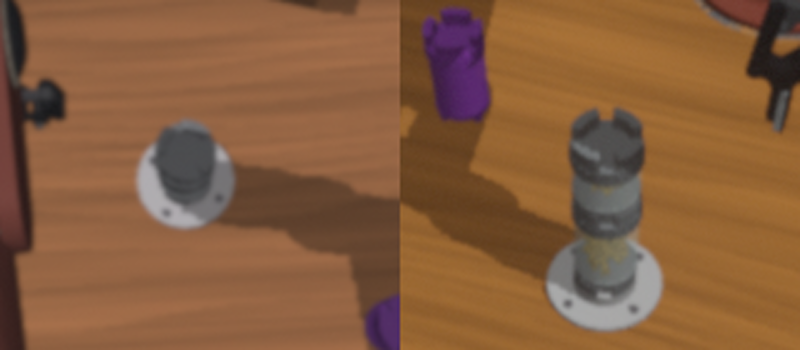

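The tower stands upright with both canisters seated (right view, around (605,205)), and the arm is clear of it.

```bash
python3 -c "
from station import finish_job
print(finish_job())"
```

```text
the job is handed in; nothing more can be done
None
```

Both canisters are on the tower: the tall one bottomed out fully home on the foot, the short one bottomed out on top of it, upright in the last picture. The job is handed in at about 15 s of the 67 s limit; no verdict came back, and I didn't re-measure the bystanders, though the arm stayed clear of them.

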